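# Fill the shaker's empty pockets and clamp the carrier

### The arm

A 6-joint arm with a two-finger parallel gripper is mounted at the origin on the work surface. World frame = base frame: x ahead of the robot, y to its left, z up, the work surface at z = 0. Lengths are in m, angles in rad, forces in N, time in s.
With the tool pointing down it reaches from about 0.425 to 0.95 m from the base axis. Payload 14.7 kg.
Tool frame: the origin (TCP) lies midway between the tips of the shut fingers; the grasp point (between the pads) lies 19 mm behind it; z points along the fingers, y is the line along which they close (so a half turn about z gives the same grasp; the last joint's range is limited). The gripper opens to 85 mm and grips with 20 to 120 N. Pads are 22 mm wide; open, the fingers measure 114 mm over their backs; the gripper's body (76 mm by 85 mm) begins 54 mm behind the grasp point. The pads swing forward as they close: fully open they stand 13 mm farther back than shut.
Start: joints at [1.087, 0.48, 1.596, -0, 1.065, -0.047], TCP at [0.275, 0.589, 0.191] pointing down, gripper open.
Joint ranges: [-2.75, 2.75], [-0.82, 2.05], [0.23, 2.67], [-1.56, 4.7], [0.09, 2.69], [-2.92, 2.92]. Speed limits (rad/s): [1.89, 1.89, 2.39, 3.01, 3.01, 3.01].

### API

Orientations are given as [roll, pitch, yaw] about the fixed x, y, z axes, in that order (R = Rz(yaw) Ry(pitch) Rx(roll)).
In Python, from bench import r gives the robot as it stands. The module is installed in compiled form; this text tells all that it offers.
- The arm moves only by the tool jog_arm, never from a script. Its argument "targets" is one flat list of numbers, 4 for each row, row after row: the shift along the tool's x, y, z in m, then the turn about the tool's z in degrees. In form: [dx, dy, dz, roll, dx, dy, dz, roll, ...]. A call has exactly 8 rows; each row is the pose to reach, as a shift and turn from the pose commanded when the call began, along the tool's axes at that moment; what a row does not reach only later rows make up. A row lasts 1/12 s, in which the tool goes at most 41.7 mm and 7.16 degrees, less where a joint would pass 70% of its speed; a pose out of reach is approached as far as the arm can. A call with a gripper value outside its range is refused whole. "claw" is the finger opening in m, from 0 to 0.0854, set as the call begins (left out, the last holds). The fingers move at their own pace and stop on an object; "squeeze" is the grip in N (left out, the last holds). Time passes only in rows, so rows that repeat a pose let the fingers close, or fill a call up. It gives the time, the measured TCP pose, the force, the opening and the grip force at its end, in the units of the state.
- r.observe(): the state, without advancing time (a new reading comes with each control period).
- r.read_camera(name): name is "side" or "top"; returns a dict with "color" (420x560x3 uint8, red, green, blue), "mtx" (3x3 intrinsics, pixels), "rvec" (rotation vector, rad) and "tvec" (3), from world to camera coordinates, as OpenCV has them. Camera axes: x right, y down, z forward; pixel columns grow to the right and rows downward; lengths in m; the calibration is good to about 2 mm. A picture is of the moment at which its call begins. There is no depth.
- r.job_done(): hands the job in; it is judged then, once.
Trained networks look in a picture, given as the dict that the camera call returned (one of the last four; its "shot" number tells which), for a name from the list of things; names that differ only in an ending like _2 or _b are one class to them, and where a whole thing is asked for, a point or a joint stands for the part that bears it (a point fixed in the world has none). Each returns a list of dicts, best first, with "p" (0 to 1); they miss things now and then, are a little off and sometimes report something else, mostly with a low value. They report only what shows in the picture. A call takes as long as a camera call. They do not tell look-alikes from the thing itself.
- r.boxes_of(name, picture): "point" ([x, y, z] in m, in the coordinates of the camera as it stood for that picture, good to about 4 mm: the middle of the surface that is visible of it).
- r.trace(name, picture): "region" (420x560 bool, what is visible of it).
The state is a dict: "clock": time; "joints": joint angles; "qvel": joint speeds; "effort": joint torques, N m; "eef_pos": TCP position; "orientation": TCP orientation; "wrist_force": force on the tool from outside, world axes, zero at the start; "torque": the same for the moment, N m; "width": finger opening in m; "gripper_force": force on a finger pad.
Only numpy, scipy, OpenCV 4.12 (cv2) and the standard library are available. Lean on these libraries where they do the work, as an engineer would, in place of code of your own. Each camera call takes 0.05 s, during which the arm holds its last target. There are 200 camera calls.

### The job

Put a spare sample bottle from the bench into every empty pocket of the shaker's carrier, upright and right down on the pocket's floor; leave the bottles already in place, the pocket with the red stopper and the other things on the bench alone, and do not tip the bottles. Then, once every open pocket is filled, take the spring clamp off its stand and clip it squarely, jaws down, over the middle of the shaker's dark upright tab, jaws well down over its edge, and let go.

Things in the scene. Friction and masses are not known exactly. Their poses are not given: they have to be found in the camera images.
- shaker: Fixed white laboratory shaker with display on its -x side: 160 mm (x) by 285 mm (y, from -110 to +175 mm), 55 mm high, plus a 6 mm aluminium carrier plate (top at 61 mm). On the plate stand eight grey pocket blocks, 34 mm high, in 2 rows of 4 (see pockets), and at the +y end the clamping tab. Origin on the bench under the middle of the pockets.
- pockets (a point): Middle of the eight pockets, level with their mouths, 95 mm above the bench; axes those of the shaker. Pocket centres at x = -33 and +33 mm, y = -75, -25, 25 and 75 mm from here. Each is a round hole 37 mm wide, 28 mm deep. Which ones hold a bottle (four), the red stopper (one) or nothing (three) differs each time.
- tab_top (a point): Middle of the top edge of the shaker's dark steel clamping tab: an upright plate 8 mm thick (y), 50 mm wide (x), standing 36 mm above the carrier plate, beyond the +y end of the pockets with a yellow patch round its foot. Axes those of the shaker. The nearest bottle's axis is 74 mm away.
- bottle_1: One of seven identical sample bottles, about 60 g: amber glass body 30 mm in diameter and 52 mm high with a paper label; blue cap 26 mm in diameter from 57 to 75 mm (the top). Origin at the centre of its underside, z up. Four start in pockets; three spares stand upright on the bench.
- bottle_2: One of seven identical sample bottles, about 60 g: amber glass body 30 mm in diameter and 52 mm high with a paper label; blue cap 26 mm in diameter from 57 to 75 mm (the top). Origin at the centre of its underside, z up. Four start in pockets; three spares stand upright on the bench.
- bottle_3: One of seven identical sample bottles, about 60 g: amber glass body 30 mm in diameter and 52 mm high with a paper label; blue cap 26 mm in diameter from 57 to 75 mm (the top). Origin at the centre of its underside, z up. Four start in pockets; three spares stand upright on the bench.
- bottle_4: One of seven identical sample bottles, about 60 g: amber glass body 30 mm in diameter and 52 mm high with a paper label; blue cap 26 mm in diameter from 57 to 75 mm (the top). Origin at the centre of its underside, z up. Four start in pockets; three spares stand upright on the bench.
- bottle_5: One of seven identical sample bottles, about 60 g: amber glass body 30 mm in diameter and 52 mm high with a paper label; blue cap 26 mm in diameter from 57 to 75 mm (the top). Origin at the centre of its underside, z up. Four start in pockets; three spares stand upright on the bench.
- bottle_6: One of seven identical sample bottles, about 60 g: amber glass body 30 mm in diameter and 52 mm high with a paper label; blue cap 26 mm in diameter from 57 to 75 mm (the top). Origin at the centre of its underside, z up. Four start in pockets; three spares stand upright on the bench.
- bottle_7: One of seven identical sample bottles, about 60 g: amber glass body 30 mm in diameter and 52 mm high with a paper label; blue cap 26 mm in diameter from 57 to 75 mm (the top). Origin at the centre of its underside, z up. Four start in pockets; three spares stand upright on the bench.
- stopper: Red stopper that closes one pocket for good: flange 41 mm in diameter lying on the block, 6 mm high, with a 14 mm knob to 14 mm. Origin at the centre of the flange's underside. Fixed.
- stand: Fixed parking stand: blue base 60 by 60 by 8 mm carrying an upright aluminium plate 50 mm wide (x), 8 mm thick (y), its top 50 mm above the bench. Origin on the bench under its middle. The clamp starts on this plate.
- clamp: Spring clamp like a big clothes-peg, about 100 g, 75 mm high, jaws down. Origin midway between the jaw tips, at the bottom; z up, y across the jaws. Jaws 24 mm wide (x), 36 mm long, 6 mm thick, 8 mm apart when on a plate; hinge along x at 36 mm. Starts shut on the stand's plate, origin 22 mm above the bench, within 4 mm of the plate's middle, axes as the stand's. This body is its -y half.
- clamp_grip (a point): Point between the clamp's two yellow finger paddles, 62 mm above its origin. Paddles 26 mm wide (x), from 46 to 75 mm above the origin; shut, their outer faces are 54 mm apart at the bottom, 64 mm at the top. Squeeze them along y to open the jaws: 9 N to start, 12 N at the stop, where the tops are 47 mm apart and the jaw tips 22 mm. Let go, it springs shut and holds by itself.
- clamp_jaw (a joint): Opening of the clamp's hinge in rad: 0 with the jaws parallel on an 8 mm plate, 0.40 fully open, down to -0.12 when closed on nothing.
- beaker: Bystander: clear plastic beaker, 68 mm across the rim, 85 mm high. Origin under its middle.
- wash_bottle: Bystander: tall white solvent bottle, 56 mm in diameter, 190 mm high, grey cap. Origin under its middle.
- jar: Bystander: small glass jar, 48 mm in diameter, 75 mm high, black lid. Origin under its middle.
- wrench: Bystander: steel wrench lying on the bench, about 180 mm long along its x.
- dish: Bystander: steel weighing dish, 80 mm across, 30 mm high.
- half_ring: Bystander: heavy dark steel half of a split clamping ring, about 145 mm long, 32 mm high; origin at the ring's centre, the arc towards its +y.
Things that resemble listed ones, but are neither listed nor needed, are in the scene too. Leave any brown or green look-alike of the clamp alone.

How it is judged:
On the way, in this order (a step that is already met when the one before it is completed fails the run):
1. every pocket but the stoppered one holds a bottle, upright on its floor ((x of bottle_1 in the frame of shaker between -0.039 and -0.027 m or x of bottle_1 in the frame of shaker between 0.027 and 0.039 m) and (y of bottle_1 in the frame of shaker between -0.081 and -0.069 m or y of bottle_1 in the frame of shaker between -0.031 and -0.019 m or y of bottle_1 in the frame of shaker between 0.019 and 0.031 m or y of bottle_1 in the frame of shaker between 0.069 and 0.081 m) and z of bottle_1 in the frame of shaker between 0.063 and 0.071 m and angle between each of bottle_1, bottle_2, bottle_3, bottle_4, bottle_5, bottle_6, bottle_7's own z axis and vertical below 0.1 rad and (x of bottle_2 in the frame of shaker between -0.039 and -0.027 m or x of bottle_2 in the frame of shaker between 0.027 and 0.039 m) and (y of bottle_2 in the frame of shaker between -0.081 and -0.069 m or y of bottle_2 in the frame of shaker between -0.031 and -0.019 m or y of bottle_2 in the frame of shaker between 0.019 and 0.031 m or y of bottle_2 in the frame of shaker between 0.069 and 0.081 m) and z of bottle_2 in the frame of shaker between 0.063 and 0.071 m and (x of bottle_3 in the frame of shaker between -0.039 and -0.027 m or x of bottle_3 in the frame of shaker between 0.027 and 0.039 m) and (y of bottle_3 in the frame of shaker between -0.081 and -0.069 m or y of bottle_3 in the frame of shaker between -0.031 and -0.019 m or y of bottle_3 in the frame of shaker between 0.019 and 0.031 m or y of bottle_3 in the frame of shaker between 0.069 and 0.081 m) and z of bottle_3 in the frame of shaker between 0.063 and 0.071 m and (x of bottle_4 in the frame of shaker between -0.039 and -0.027 m or x of bottle_4 in the frame of shaker between 0.027 and 0.039 m) and (y of bottle_4 in the frame of shaker between -0.081 and -0.069 m or y of bottle_4 in the frame of shaker between -0.031 and -0.019 m or y of bottle_4 in the frame of shaker between 0.019 and 0.031 m or y of bottle_4 in the frame of shaker between 0.069 and 0.081 m) and z of bottle_4 in the frame of shaker between 0.063 and 0.071 m and (x of bottle_5 in the frame of shaker between -0.039 and -0.027 m or x of bottle_5 in the frame of shaker between 0.027 and 0.039 m) and (y of bottle_5 in the frame of shaker between -0.081 and -0.069 m or y of bottle_5 in the frame of shaker between -0.031 and -0.019 m or y of bottle_5 in the frame of shaker between 0.019 and 0.031 m or y of bottle_5 in the frame of shaker between 0.069 and 0.081 m) and z of bottle_5 in the frame of shaker between 0.063 and 0.071 m and (x of bottle_6 in the frame of shaker between -0.039 and -0.027 m or x of bottle_6 in the frame of shaker between 0.027 and 0.039 m) and (y of bottle_6 in the frame of shaker between -0.081 and -0.069 m or y of bottle_6 in the frame of shaker between -0.031 and -0.019 m or y of bottle_6 in the frame of shaker between 0.019 and 0.031 m or y of bottle_6 in the frame of shaker between 0.069 and 0.081 m) and z of bottle_6 in the frame of shaker between 0.063 and 0.071 m and (x of bottle_7 in the frame of shaker between -0.039 and -0.027 m or x of bottle_7 in the frame of shaker between 0.027 and 0.039 m) and (y of bottle_7 in the frame of shaker between -0.081 and -0.069 m or y of bottle_7 in the frame of shaker between -0.031 and -0.019 m or y of bottle_7 in the frame of shaker between 0.019 and 0.031 m or y of bottle_7 in the frame of shaker between 0.069 and 0.081 m) and z of bottle_7 in the frame of shaker between 0.063 and 0.071 m), for 0.2 s.
2. the clamp is shut on the shaker's tab (x of clamp in the frame of tab_top between -0.013 and 0.013 m and y of clamp in the frame of tab_top between -0.006 and 0.006 m and z of clamp in the frame of tab_top between -0.037 and -0.012 m and angle between clamp's own z axis and vertical below 0.2 rad and value of joint clamp_jaw between -0.07 and 0.1 rad and contact force between clamp and shaker above 2 N), for 0.2 s.
At the end, for the whole second after the job is handed in: All seven unstoppered pockets hold a bottle: within 6 mm of its centre, 4 mm of the floor, 6 degrees of upright. Clamp shut on the tab, bearing on it: within 13 mm of its middle along, 6 mm across, jaw tips 12 to 37 mm below its top, tilted under 11 degrees. All at rest (all of step 1 and all of step 2 and linear speed of each of bottle_1, bottle_2, bottle_3, bottle_4, bottle_5, bottle_6, bottle_7, clamp below 0.03 m/s); the robot touches nothing.
It fails at once if a bottle that was already in its pocket is taken out or lifted (more than 15 mm) (distance of any of bottle_1, bottle_3, bottle_4, bottle_7 from where it was at the start of the episode above 0.015 m).
It fails at once if a spare bottle is tipped (more than 35 degrees) (angle between any of bottle_2, bottle_5, bottle_6's own z axis and vertical above 0.61 rad).
It fails at once if a bystander is pushed more than 25 mm or knocked over (distance of any of beaker, wash_bottle, jar, wrench, dish, half_ring from where it was at the start of the episode above 0.025 m).
It also fails if it takes over 72 s, if anything falls off the work surface, if the arm or the gripper's body presses on something with over 40 N, if the wrist force passes 120 N, or if a joint passes its speed limit or range.

## Working session

There is one attempt and no reset: what is moved stays moved. The work goes in short steps, Python scripts to look and compute and a tool call to move; the robot and the scene stay as the last step left them, time stands still between calls to the robot, and variables do not carry over. Pictures are saved under pics/ and viewed, at most 10 in all, crops included, and the job is handed in when it is done.

Besides the shell and the picture viewer there is one more tool, called in YAML: its name, and indented under it one key for each argument. jog_arm: Moves the arm, as the interface text tells. Its arguments: {"type":"object","properties":{"targets":{"type":"array","items":{"type":"number"}},"claw":{"type":"number"},"squeeze":{"type":"number"}},"required":["targets"]}

```bash
mkdir -p pics; cat > h.py <<'E'
import numpy as np, cv2
from bench import r
def cam(n, save=None):
    p=r.read_camera(n)
    if save: cv2.imwrite('pics/'+save, cv2.cvtColor(p['color'],cv2.COLOR_RGB2BGR))
    return p
def RT(p): return cv2.Rodrigues(np.array(p['rvec'],float))[0], np.array(p['tvec'],float).ravel()
def world(p,pt):
    R,t=RT(p); return R.T@(np.array(pt)-t)
def proj(p,X):
    return cv2.projectPoints(np.array(X,float).reshape(-1,3),np.array(p['rvec'],float),np.array(p['tvec'],float),np.array(p['mtx'],float),None)[0].reshape(-1,2)
def onplane(p,uv,z):
    R,t=RT(p); d=R.T@np.linalg.inv(p['mtx'])@np.array([uv[0],uv[1],1.]); c=-R.T@t
    return c+d*(z-c[2])/d[2]
E
python3 - <<'E'
from h import *
for n in ('side','top'):
    p=cam(n,n+'0.png'); R,t=RT(p); print(n,(-R.T@t).round(3),R[2].round(2))
    for k in ('bottle','clamp','clamp_grip','shaker','pockets','tab_top','stopper','stand','beaker','wash_bottle','jar','wrench','dish','half_ring'):
        for d in r.boxes_of('bottle_1' if k=='bottle' else k,p):
            w=world(p,d['point']); print(k,round(d['p'],2),w.round(3),proj(p,w).round(0).tolist())
print(r.observe())
E
```

```text
side [-0.015  0.528  0.667] [ 0.55 -0.59 -0.59]
bottle 0.88 [0.534 0.379 0.049] [[121.0, 319.0]]
bottle 0.87 [0.56  0.115 0.122] [[220.0, 222.0]]
bottle 0.82 [ 0.556 -0.307  0.049] [[337.0, 180.0]]
bottle 0.78 [ 0.645 -0.027  0.122] [[243.0, 183.0]]
bottle 0.64 [0.635 0.071 0.122] [[215.0, 200.0]]
bottle 0.63 [0.637 0.024 0.121] [[229.0, 192.0]]
bottle 0.6 [0.365 0.301 0.051] [[210.0, 348.0]]
clamp 0.95 [0.44  0.026 0.075] [[287.0, 245.0]]
clamp 0.8 [ 0.342 -0.031  0.045] [[336.0, 265.0]]
clamp 0.72 [ 0.56  -0.144  0.058] [[298.0, 199.0]]
clamp 0.47 [ 0.555 -0.309  0.046] [[337.0, 181.0]]
clamp_grip 0.84 [ 0.346 -0.025  0.048] [[333.0, 264.0]]
clamp_grip 0.76 [0.443 0.027 0.074] [[286.0, 245.0]]
clamp_grip 0.62 [ 0.561 -0.143  0.056] [[298.0, 200.0]]
shaker 0.75 [0.548 0.171 0.055] [[205.0, 259.0]]
shaker 0.19 [0.561 0.114 0.122] [[220.0, 222.0]]
pockets 0.72 [0.549 0.171 0.054] [[205.0, 259.0]]
tab_top 0.55 [0.551 0.173 0.058] [[204.0, 258.0]]
tab_top 0.2 [ 0.554 -0.309  0.045] [[337.0, 181.0]]
stopper 0.22 [ 0.402 -0.242  0.062] [[369.0, 208.0]]
beaker 0.71 [ 0.4   -0.24   0.064] [
[... 2020 characters left out ...]
6  0.031] [[117.0, 157.0]]
{'clock': 1.5, 'joints': array([ 1.08740259e+00,  4.80225455e-01,  1.59629132e+00,  1.29339565e-05,
        1.06511256e+00, -4.65668560e-02]), 'qvel': array([-0.00078553, -0.00121044, -0.00031295,  0.00160472,  0.0002689 ,
       -0.00160965]), 'effort': array([-2.84728143e-03, -9.50480318e+01, -4.30623865e+01, -6.16016405e-04,
        1.10138230e-03,  9.13658005e-05]), 'eef_pos': array([0.27494639, 0.58897639, 0.19148327]), 'orientation': array([-3.14155654e+00, -1.30102634e-05,  2.70475950e+00]), 'wrist_force': array([0.53972106, 0.80799229, 0.69000641]), 'torque': array([-0.01998296, -0.0235272 , -0.01816867]), 'gripper_force': 0.0, 'width': 0.08548062919646253}
```

```bash
python3 - <<'E'
import cv2
a=cv2.imread('pics/top0.png')[120:320,60:460]; cv2.imwrite('pics/t1.png',cv2.resize(a,None,fx=2,fy=2,interpolation=cv2.INTER_CUBIC))
a=cv2.imread('pics/side0.png')[130:390,60:410]; cv2.imwrite('pics/s1.png',cv2.resize(a,None,fx=2.2,fy=2.2,interpolation=cv2.INTER_CUBIC))
E
```

```text
(no output)
```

View pics/t1.png

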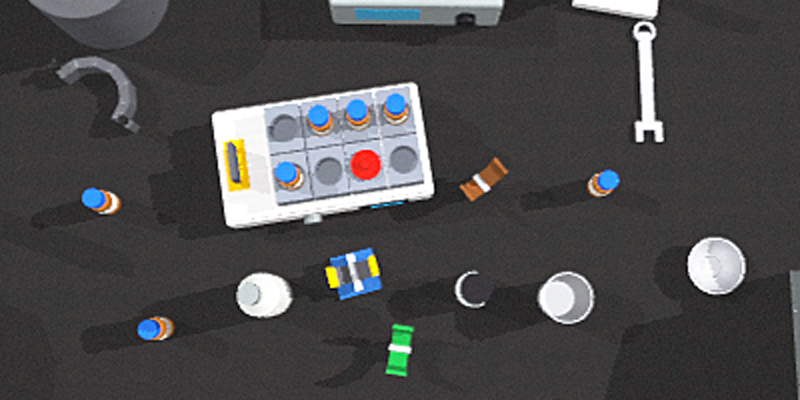

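View pics/s1.png

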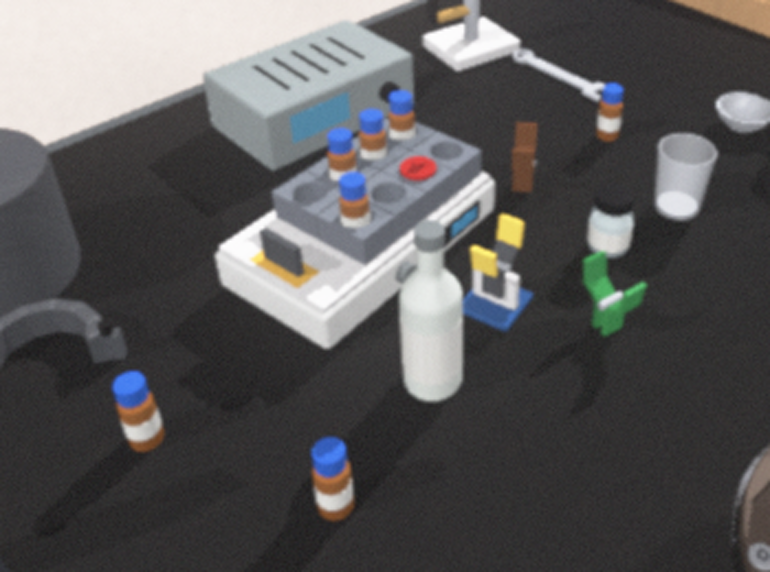

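The top crop (full pixel = crop/2 + (60,120)) shows these things:
- **Spare bottles:** crop (95,198), (152,328) and (607,182).
- **Empty pockets:** (285,125), (328,170) and (402,160).
- **Red stopper:** (365,165).
- **Shaker tab:** (232,163), with its yellow patch.

Candidates for the clamp are the yellow-paddled one on the blue stand at (353,272), the brown look-alike at (484,180) and the green look-alike at (400,350). I choose the yellow one on the stand. Candidates for the spare bottles are the blue-capped ones standing free of the shaker. Next I'll fit both views precisely.

```bash
cat >> h.py <<'E'
from scipy.optimize import least_squares
def ring(rad,z,n=40):
    a=np.linspace(0,2*np.pi,n,endpoint=False); return np.c_[rad*np.cos(a),rad*np.sin(a),0*a+z]
CAP=np.r_[ring(.013,-.009),ring(.013,.009)]
def blobs(p,lo,hi,amin=15):
    h=cv2.cvtColor(p['color'],cv2.COLOR_RGB2HSV); m=cv2.inRange(h,lo,hi)
    n,l,s,c=cv2.connectedComponentsWithStats(m); return [(c[i],s[i,4],l==i) for i in range(1,n) if s[i,4]>=amin]
def hullc(p,X):
    h=cv2.convexHull(proj(p,X).astype(np.float32)*1.0); m=cv2.moments(h); return np.array([m['m10']/m['m00'],m['m01']/m['m00']])
BLUE=((105,130,80),(125,255,255))
def nearest(bl,uv,tol=12):
    b=[x for x in bl if np.hypot(*(x[0]-uv))<tol]; return min(b,key=lambda x:np.hypot(*(x[0]-uv)))[0] if b else None
def fitpt(ps,guess,shape,bls):
    obs=[nearest(b,hullc(p,shape+guess)) for p,b in zip(ps,bls)]
    if any(o is None for o in obs): return None,obs
    s=least_squares(lambda q:np.concatenate([hullc(p,shape+q)-o for p,o in zip(ps,obs)]),guess)
    return s.x,np.abs(s.fun).max()
E
python3 - <<'E'
from h import *
ps=[cam('side'),cam('top')]
bl=[blobs(p,*BLUE) for p in ps]
for g in [(.54,.37,.066),(.37,.293,.066),(.56,-.309,.066),(.645,-.028,.133),(.635,.069,.133),(.642,.024,.133),(.562,.107,.133)]:
    print('cap',*fitpt(ps,np.array(g),CAP,bl))
rb=[[b for b in blobs(p,(0,150,120),(5,255,255))+blobs(p,(174,150,120),(180,255,255))] for p in ps]
ST=np.r_[ring(.0205,0),ring(.0205,.006)]
print('stop',*fitpt(ps,np.array([.585,.008,.095]),ST,rb),[[(b[0].round(1),b[1]) for b in x] for x in rb])
yb=[blobs(p,(22,130,110),(34,255,255),8) for p in ps]
print([[(b[0].round(1),b[1]) for b in x] for x in yb])
p=ps[1]
for b in bl[1]: print(b[0].round(1),b[1],end=';')
for k in('tab_top','stand','clamp','clamp_grip'):
  for p in ps:
    for d in r.trace(k,p)[:4]:
        ys,xs=np.nonzero(d['region']); print(k,p['shot'],round(d['p'],2),len(xs),xs.mean().round(1),ys.mean().round(1),cv2.minAreaRect(np.c_[xs,ys].astype(np.float32)))
E
```

```text
cap [0.5474321  0.37101125 0.06761729] 0.8276378671306617
cap [0.37580144 0.29303165 0.06534394] 0.3954789155862386
cap [ 0.56936407 -0.32773339  0.06431837] 0.543260569889469
cap None [array([241.38043478, 175.35869565]), None]
cap None [array([214.17, 193.24]), None]
cap None [array([228.4       , 184.28888889]), None]
cap None [array([219.8125, 214.    ]), None]
stop [0.58393613 0.00722933 0.09613081] 0.07825767424952801 [[(array([249.5, 206.1]), np.int32(114))], [(array([242.5, 201.9]), np.int32(167))]]
[[(array([291.4, 233.8]), np.int32(148)), (array([279.2, 247.6]), np.int32(119)), (array([177.5, 247. ]), np.int32(10))], [(array([358.2,  97.5]), np.int32(36)), (array([178.8, 203.1]), np.int32(151)), (array([246.3, 252.4]), np.int32(39)), (array([225.6, 258.2]), np.int32(51))]]
[366.1 207.8] 17;[107.6 219.5] 33;[241.  246.7] 46;[547.6 322.6] 4016;[229.2 250.2] 42;[239.5 263.6] 126;[ 26.8 313.2] 5034;[134.4 283. ] 63;tab_top 3 0.87 3435 211.0 251.5 ((225.40042114257812, 251.18121337890625), (62.33257293701172, 129.79481506347656), 78.80488586425781)
tab_top 4 0.97 2170 201.3 206.
[... 1624 characters left out ...]
 246.4 ((284.2408752441406, 245.08758544921875), (19.991968154907227, 36.224761962890625), 19.983104705810547)
clamp_grip 3 0.77 475 336.3 264.8 ((333.8536682128906, 263.18292236328125), (29.985363006591797, 29.204496383666992), 38.65980911254883)
clamp_grip 3 0.54 307 297.7 200.5 ((297.5, 201.0), (30.0, 11.0), 90.0)
clamp_grip 4 0.74 201 301.1 210.1 ((301.25, 209.75003051757812), (9.899494171142578, 21.920310974121094), 45.0)
clamp_grip 4 0.57 211 236.5 255.9 ((235.85003662109375, 256.0500183105469), (10.119288444519043, 23.717082977294922), 71.56504821777344)
clamp_grip 4 0.56 229 258.9 295.1 ((259.12921142578125, 294.9345703125), (9.963691711425781, 24.50373077392578), 10.007980346679688)
```

```bash
python3 - <<'E'
import cv2
a=cv2.imread('pics/top0.png')[185:285,165:265]; b=cv2.imread('pics/side0.png')[205:305,190:330]
f=lambda a:cv2.resize(a,None,fx=3.3,fy=3.3,interpolation=cv2.INTER_CUBIC)
import numpy as np
cv2.imwrite('pics/c1.png',np.hstack([f(a),f(b)]))
E
```

```text
(no output)
```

View pics/c1.png

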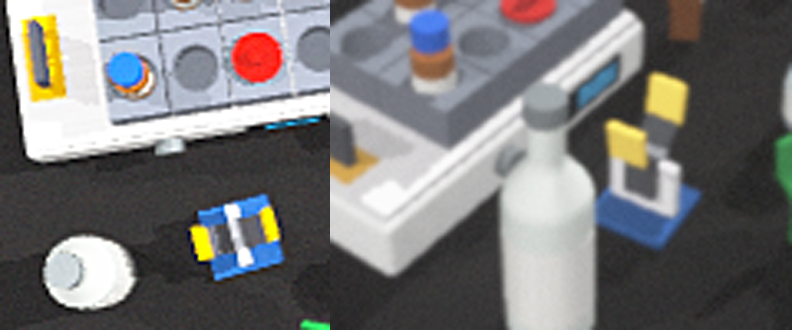

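The close crop confirms the choice: yellow-paddled clamp on the blue stand at full pixel (236,256), with the tab at (177,201). The cap mask was too narrow, so I'll widen it and fit the shaker as a whole.

```bash
cat >> h.py <<'E'
BLUE=((97,110,90),(125,255,255))
E
python3 - <<'E'
from h import *
ps=[cam('side'),cam('top')]
bl=[blobs(p,*BLUE) for p in ps]
for b in bl[1]: print(b[0].round(1),b[1],end=';')
print()
for g in [(.547,.371,.066),(.375,.293,.066),(.569,-.327,.066)]:
    print('spare',*fitpt(ps,np.array(g),CAP,bl))
loc=[];W=[]
for g,l in [((.655,-.035,.133),(33,-75)),((.645,.062,.133),(33,25)),((.65,.016,.133),(33,-25)),((.572,.1,.133),(-33,75))]:
    x,e=fitpt(ps,np.array(g),CAP,bl); print('in',x,e)
    if x is not None: loc.append(l);W.append(x[:2])
loc.append((-33,-25));W.append((.5839,.0072))
loc=np.array(loc)/1000;W=np.array(W)
def f(q):
    c,s=np.cos(q[2]),np.sin(q[2]);return loc@np.array([[c,s],[-s,c]])+q[:2]
s=least_squares(lambda q:(f(q)-W).ravel(),[.61,.02,.1]); q=s.x
print('shaker',q,'res',(s.fun*1000).round(1))
c,sn=np.cos(q[2]),np.sin(q[2]);w=lambda x,y,z:np.array([q[0]+c*x-sn*y,q[1]+sn*x+c*y,z])
for p in ps: # holes: dark ellipse check
    g=cv2.cvtColor(p['color'],cv2.COLOR_RGB2HSV)
    print('holes', [proj(p,w(x,y,.095))[0].round(1).tolist() for x,y in((-.033,.025),(-.033,-.075),(.033,.075))])
# clamp paddles
yb=[blobs(p,(20,110,110),(36,255,255),20) for p in ps]
print([[(b[0].round(1),b[1]) for b in x] for x in yb])
# overlays
for k,(p,n) in enumerate(zip(ps,('side','top'))):
    im=cv2.cvtColor(p['color'],cv2.COLOR_RGB2BGR); im=cv2.resize(im,None,fx=4,fy=4,interpolation=cv2.INTER_CUBIC)
    def pl(X,col):
        cv2.polylines(im,[(proj(p,X)*4+2).astype(int)],True,col,1)
    for x in(-.033,.033):
        for y in(-.075,-.025,.025,.075): pl(ring(.0185,0)+w(x,y,.095),(0,255,0))
    pl([w(x,y,.055) for x,y in((-.08,-.11),(.08,-.11),(.08,.175),(-.08,.175))],(255,255,0))
    for y0 in (.143,.149): pl([w(x,y0+d,.097) for x,d in((-.025,-.004),(.025,-.004),(.025,.004),(-.025,.004))],(255,0,255) if y0<.145 else (0,0,255))
    x0,y0=((150,160),(160,155))[k]; crop=im[y0*4:(y0+130)*4,x0*4:(x0+180)*4]; cv2.imwrite(f'pics/ov_{n}.png',crop[:,:800])
E
```

```text
[252.8 126.8] 169;[257.3 171.6] 84;[237.9 174.5] 83;[218.7 177.2] 86;[202.5 205.4] 88;[363.8 209.6] 87;[106.  218.6] 94;[252.9 222. ] 23;[241.  246.7] 46;[547.6 322.6] 4014;[229.  250.2] 45;[239.6 263.6] 128;[ 26.9 313.1] 5046;[133.9 284.2] 92;
spare [0.54774577 0.372228   0.06863389] 0.13710651504644034
spare [0.37338422 0.29408245 0.06848342] 0.13975550407207038
spare [ 0.56385823 -0.32050986  0.06990062] 0.41721379861968444
in [ 0.6566329  -0.03276168  0.13585131] 0.0021330767414724505
in [0.64255566 0.06601005 0.13528122] 0.14726717494770014
in [0.64917155 0.01685401 0.13573839] 0.1541268650174743
in [0.56982003 0.10700595 0.13473578] 0.21020202821688372
shaker [0.61318014 0.03688683 0.14068118] res [-0.3  0.  -0.2  0.3  0.2 -0.1  0.2 -0.5  0.1  0.3]
holes [[235.7, 217.2], [262.2, 198.2], [200.2, 217.0]]
holes [[223.7, 205.1], [261.2, 199.4], [201.5, 183.5]]
[[(array([291.6, 234. ]), np.int32(165)), (array([279.3, 247.6]), np.int32(136)), (array([178.5, 247.9]), np.int32(23))], [(array([361.3,  98.4]), np.int32(70)), (array([178.8, 202.9]), np.int32(170)), (array([246.3, 252.6]), np.int32(43)), (array([225.6, 258.1]), np.int32(52))]]
```

View pics/ov_top.png

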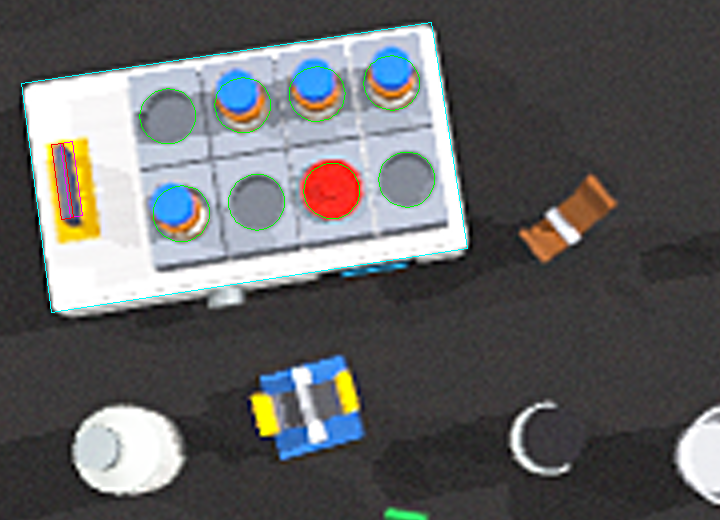

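View pics/ov_side.png

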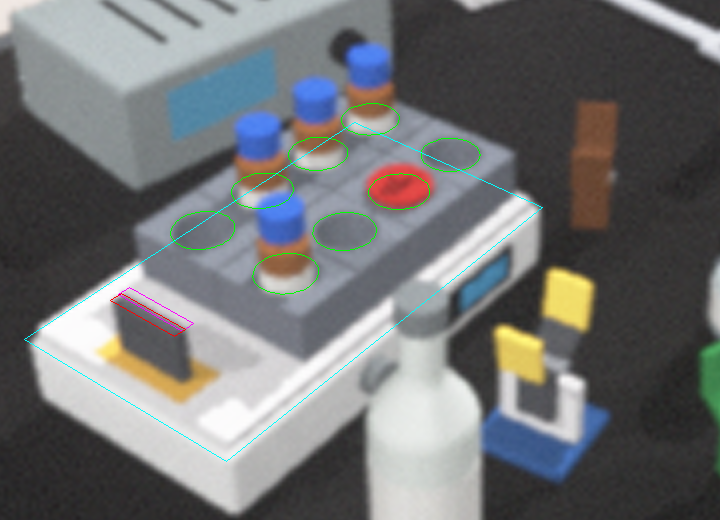

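```bash
cat >> h.py <<'E'
Q=np.array([.61318,.03689,.14068])
def sh(x,y): c,s=np.cos(Q[2]),np.sin(Q[2]); return Q[:2]+[c*x-s*y,s*x+c*y]
YB=np.pi/2+Q[2]
def rel(a,b):
    """from pose a=(x,y,z,yaw) to b, in tool axes of a"""
    c,s=np.cos(a[3]),np.sin(a[3]); d=np.array(b[:3])-a[:3]
    t=(a[3]-b[3]+np.pi)%(2*np.pi)-np.pi
    return [round(c*d[0]+s*d[1],4),round(s*d[0]-c*d[1],4),round(-d[2],4),round(np.degrees(t),2)]
def here():
    o=r.observe(); return np.r_[o['eef_pos'],o['orientation'][2]],o
E
python3 - <<'E'
from h import *
ps=[cam('side'),cam('top')]
yb=[blobs(p,(20,110,110),(36,255,255),20) for p in ps]
def pad(s,q):
    X=np.array([[x,s*y,z] for x in(-.013,.013) for y,z in((.027,.046),(.032,.075),(.022,.046),(.027,.075))])
    c,n=np.cos(q[3]),np.sin(q[3]); return X@np.array([[c,n,0],[-n,c,0],[0,0,1]])+q[:3]
q0=np.array([.44,.03,.022,.2])
obs=[[nearest(b,hullc(p,pad(s,q0)),14) for s in(1,-1)] for p,b in zip(ps,yb)]
print(obs)
s=least_squares(lambda q:np.concatenate([hullc(p,pad(k,q))-o for p,ob in zip(ps,obs) for k,o in zip((1,-1),ob)]),q0)
print('clamp',s.x,s.fun.round(2))
s2=least_squares(lambda v:np.concatenate([hullc(p,pad(k,np.r_[v[:2],.024,v[2]]))-o for p,ob in zip(ps[1:],obs[1:]) for k,o in zip((1,-1),ob)]),q0[[0,1,3]]);print('top only',s2.x)
bb=[b for b in blobs(ps[1],(105,110,60),(125,255,255),20)]
m=np.zeros((420,560),bool)
for b in bb:
    if np.hypot(*(b[0]-[236,256]))<15: m|=b[2]
ys,xs=np.nonzero(m); R=cv2.minAreaRect(np.c_[xs,ys].astype(np.float32)); 
B=np.array([onplane(ps[1],u,.008)[:2] for u in cv2.boxPoints(R)]); print('base',B.mean(0),[np.degrees(np.arctan2(*(B[(i+1)%4]-B[i])[::-1])).round(1) for i in range(4)],[np.linalg.norm(B[(i+1)%4]-B[i]).round(3) for i in range(4)])
h,o=here(); A=[.5477,.3722]
print(h, rel(h,[*A,.13,YB]), rel([*A,.13,YB],[*A,.047,YB]))
for n,l in(('p1',(.033,.075)),('p2',(-.033,.025)),('p3',(-.033,-.075)),('tab',(0,.149))): print(n,sh(*l))
E
```

```text
[[array([279.24626866, 247.61940299]), array([291.59756098, 233.97560976])], [array([225.56603774, 258.01886792]), array([246.30232558, 252.62790698])]]
clamp [0.4442616  0.02546908 0.02499469 0.20031946] [-0.11 -0.43  0.52  0.12  0.4  -0.29 -0.06  0.68]
top only [0.44423666 0.02583105 0.2       ]
base [0.44513161 0.02607503] [np.float64(-75.8), np.float64(-165.5), np.float64(104.0), np.float64(14.8)] [np.float64(0.062), np.float64(0.061), np.float64(0.062), np.float64(0.06)]
[0.27496995 0.58897811 0.19149942 2.70478574] [np.float64(-0.3388), np.float64(-0.081), np.float64(0.0615), np.float64(56.91)] [np.float64(0.0), np.float64(0.0), np.float64(0.083), np.float64(0.0)]
p1 [0.63533776 0.11577621]
p2 [0.5770006  0.05701588]
p3 [ 0.59102224 -0.04199621]
tab [0.59228775 0.18441801]
```

```bash
sed -i 's/,guess)$/,guess,diff_step=1e-2,x_scale=.01)/' h.py; grep -n diff_step h.py; python3 - <<'E'
from h import *
ps=[cam('side'),cam('top')]
bl=[blobs(p,*BLUE) for p in ps]
for g in [(.547,.371,.066),(.375,.293,.066),(.565,-.32,.066)]: print('spare',*fitpt(ps,np.array(g),CAP,bl))
loc=np.array([(33,-75),(33,25),(33,-25),(-33,75),(-33,-25)])/1000
W=[fitpt(ps,np.array(g),CAP,bl)[0] for g in[(.655,-.035,.133),(.645,.062,.133),(.65,.016,.133),(.572,.1,.133)]]
rb=[blobs(p,(0,150,120),(5,255,255)) for p in ps]
W.append(fitpt(ps,np.array([.584,.007,.095]),np.r_[ring(.0205,0),ring(.0205,.006)],rb)[0]);print(np.array(W).round(4));W=np.array(W)[:,:2]
def f(q):
    c,s=np.cos(q[2]),np.sin(q[2]);return loc@np.array([[c,s],[-s,c]])+q[:2]
s=least_squares(lambda q:(f(q)-W).ravel(),[.61,.02,.1]); print('Q',s.x,(s.fun*1000).round(1))
yb=[blobs(p,(20,110,110),(36,255,255),20) for p in ps]
def pad(s,q):
    X=np.array([[x,s*y,z] for x in(-.013,.013) for y,z in((.027,.046),(.032,.075),(.022,.046),(.027,.075))])
    c,n=np.cos(q[3]),np.sin(q[3]); return X@np.array([[c,n,0],[-n,c,0],[0,0,1]])+q[:3]
q0=np.array([.44,.03,.022,.2])
obs=[[nearest(b,hullc(p,pad(s,q0)),14) for s in(1,-1)] for p,b in zip(ps,yb)]
s=least_squares(lambda q:np.concatenate([hullc(p,pad(k,q))-o for p,ob in zip(ps,obs) for k,o in zip((1,-1),ob)]),q0,diff_step=1e-2)
print('clamp',s.x,s.fun.round(2))
E
```

```text
30:    s=least_squares(lambda q:np.concatenate([hullc(p,shape+q)-o for p,o in zip(ps,obs)]),guess,diff_step=1e-2,x_scale=.01)
spare [0.54772188 0.37223546 0.06862492] 0.1026849793923077
spare [0.37329538 0.29405562 0.06845335] 0.1503729874726787
spare [ 0.56339508 -0.32029462  0.0698688 ] 0.3346782356406379
[[ 0.6566 -0.0328  0.136 ]
 [ 0.6426  0.066   0.1353]
 [ 0.6492  0.0168  0.1359]
 [ 0.5699  0.107   0.1346]
 [ 0.5838  0.0073  0.0963]]
Q [0.61318128 0.03689092 0.13995513] [-0.3 -0.  -0.2  0.2  0.2 -0.1  0.1 -0.4  0.2  0.2]
clamp [0.4446694  0.02593817 0.02472225 0.2357125 ] [ 0.05 -0.1  -0.12  0.07  0.31 -0.08 -0.27  0.17]
```

jog_arm:
  targets: [-0.339,-0.081,0.0615,56.9,-0.339,-0.081,0.0615,56.9,-0.339,-0.081,0.0615,56.9,-0.339,-0.081,0.0615,56.9,-0.339,-0.081,0.0615,56.9,-0.339,-0.081,0.0615,56.9,-0.339,-0.081,0.0615,56.9,-0.339,-0.081,0.0615,56.9]
  claw: 0.06
  squeeze: 40

```text
clock: 2.97
eef_pos: [0.5334, 0.3833, 0.1334]
orientation: [3.141, -0.0, 1.705]
wrist_force: [0.7, 1.1, 0.4]
width: 0.0598
gripper_force: 0.0
```

```bash
python3 - <<'E'
from h import *
h,o=here(); A=[.5477,.3722]; print(h,o['clock'],o['width'],rel(h,[*A,.13,YB]),rel(h,[*A,.047,YB]))
E
```

```text
[0.53340357 0.38328283 0.13335881 1.70539317] 2.9667 0.05981130770416215 [np.float64(-0.0129), np.float64(0.0127), np.float64(0.0034), np.float64(-0.35)] [np.float64(-0.0129), np.float64(0.0127), np.float64(0.0864), np.float64(-0.35)]
```

jog_arm:
  targets: [-0.0129,0.0127,0.0034,0,-0.0129,0.0127,0.0034,0,-0.0129,0.0127,0.02,0,-0.0129,0.0127,0.03,0,-0.0129,0.0127,0.03,0,-0.0129,0.0127,0.03,0,-0.0129,0.0127,0.03,0,-0.0129,0.0127,0.03,0]

```text
clock: 3.63
eef_pos: [0.5464, 0.3744, 0.1043]
orientation: [3.141, -0.0, 1.712]
wrist_force: [-0.3, -0.2, 0.2]
width: 0.0599
gripper_force: 0.0
```

```bash
python3 - <<'E'
from h import *
h,o=here(); A=[.5477,.3722]; print(h,o['clock'],o['width'],rel(h,[*A,.047,YB]))
E
```

```text
[0.5464185  0.3744263  0.10432326 1.71242534] 3.6333 0.05989353918762359 [np.float64(-0.0024), np.float64(0.001), np.float64(0.0573), np.float64(0.05)]
```

jog_arm:
  targets: [-0.0024,0.001,0.02,0,-0.0024,0.001,0.035,0,-0.0024,0.001,0.047,0,-0.0024,0.001,0.0573,0,-0.0024,0.001,0.0573,0,-0.0024,0.001,0.0573,0,-0.0024,0.001,0.0573,0,-0.0024,0.001,0.0573,0]

```text
clock: 4.3
eef_pos: [0.5482, 0.372, 0.0472]
orientation: [3.14, -0.001, 1.712]
wrist_force: [-0.5, 0.6, 0.4]
width: 0.0596
gripper_force: 0.0
```

jog_arm:
  targets: [0,0,0,0,0,0,0,0,0,0,0,0,0,0,0,0,0,0,0,0,0,0,0,0,0,0,0,0,0,0,0,0]
  claw: 0.015
  squeeze: 40

```text
clock: 4.97
eef_pos: [0.5477, 0.3715, 0.0463]
orientation: [-3.142, 0.0, 1.712]
wrist_force: [-0.3, 0.2, 0.1]
width: 0.0151
gripper_force: 0.0
```

```bash
python3 - <<'E'
from h import *
h,o=here(); P=sh(.033,.075); print(h,o['clock'],o['width'],o['wrist_force'],o['gripper_force']);print(rel(h,[*P,.21,YB]),rel([*P,.21,YB],[*P,.115,YB]))
ps=[cam('side'),cam('top')]; bl=[blobs(p,*BLUE) for p in ps]; print(fitpt(ps,np.array([.5477,.3722,.067]),CAP,bl))
E
```

```text
[0.54768778 0.37154604 0.04625174 1.7117013 ] 4.9667 0.015106297715203627 [-0.30173146  0.20211345  0.10906325] 0.0
[np.float64(-0.2655), np.float64(0.0509), np.float64(-0.1637), np.float64(0.01)] [np.float64(0.0), np.float64(0.0), np.float64(0.095), np.float64(0.0)]
(array([0.55112128, 0.37193412, 0.06064479]), np.float64(0.06274207252634767))
```

```bash
python3 - <<'E'
from h import *
f=lambda a:cv2.resize(cv2.cvtColor(a,cv2.COLOR_RGB2BGR),None,fx=3.5,fy=3.5,interpolation=cv2.INTER_CUBIC)
a=cam('side')['color'][230:380,60:180];b=cam('top')['color'][150:300,60:160]
cv2.imwrite('pics/g1.png',np.hstack([f(a),f(b)]))
E
```

```text
(no output)
```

View pics/g1.png

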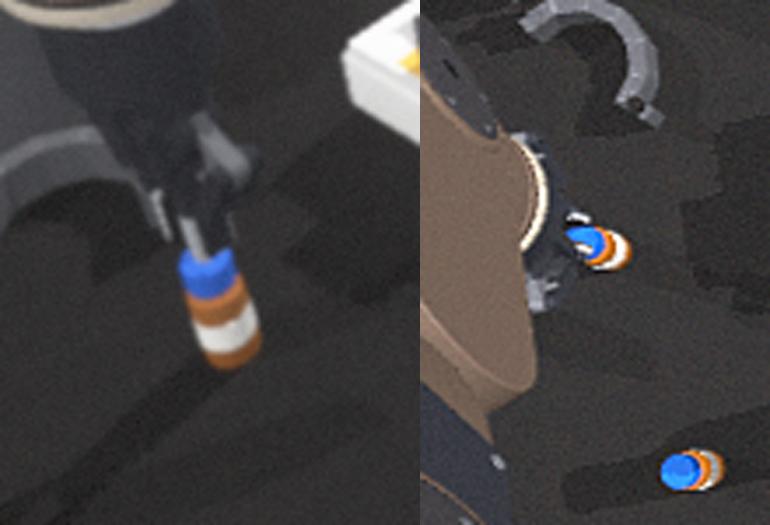

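```bash
python3 - <<'E'
from h import *
h,o=here()
ps=[cam('side'),cam('top')]
off=[(60,230),(60,150)]
for p,f in zip(ps,off):
    print([((proj(p,[h[0],h[1],h[2]+z])[0]-f)*3.5+[420*(f[1]==150),0]).round(0).tolist() for z in(0,.019,.073,.15)], [((proj(p,[.5477,.3722,z])[0]-f)*3.5+[420*(f[1]==150),0]).round().tolist() for z in(0,.057,.075)])
print(h,o['orientation'])
E
```

```text
[[215.0, 292.0], [208.0, 269.0], [185.0, 199.0], [149.0, 89.0]] [[232.0, 346.0], [210.0, 279.0], [203.0, 257.0]]
[[593.0, 244.0], [584.0, 241.0], [558.0, 232.0], [517.0, 218.0]] [[612.0, 251.0], [587.0, 243.0], [579.0, 240.0]]
[0.54769206 0.3715452  0.04625072 1.71169921] [-3.14157147e+00  2.22665897e-05  1.71169921e+00]
```

The fingers pass through the cap without contact, so the cap isn't solid. I'll open and grip the glass body lower down, with the tips 32 mm above the bottle's foot. That still leaves the tips clear of the pocket mouths.

jog_arm:
  targets: [0,0,0,0,0,0,0,0,0,0,0,0,0,0,0,0,0,0,0,0,0,0,0.007,0,0,0,0.0145,0,0,0,0.0145,0]
  claw: 0.06

```text
clock: 5.93
eef_pos: [0.5467, 0.3709, 0.0299]
orientation: [-3.14, 0.001, 1.712]
wrist_force: [-0.5, 0.1, 0.2]
width: 0.06
gripper_force: 0.0
```

jog_arm:
  targets: [0,0,0,0,0,0,0,0,0,0,0,0,0,0,0,0,0,0,0,0,0,0,0,0,0,0,0,0,0,0,0,0]
  claw: 0.02
  squeeze: 40

```text
clock: 6.6
eef_pos: [0.5479, 0.3717, 0.032]
orientation: [3.141, -0.0, 1.712]
wrist_force: [-0.1, 0.4, 4.8]
width: 0.0224
gripper_force: 39.4
```

```bash
python3 - <<'E'
from h import *
h,o=here(); P=sh(.033,.075); print(h,o['clock'],o['width'],o['wrist_force'],o['gripper_force']);print(rel(h,[*P,.19,YB]))
ps=[cam('side'),cam('top')]; bl=[blobs(p,*BLUE) for p in ps]; print(fitpt(ps,np.array([.5477,.3722,.067]),CAP,bl))
E
```

```text
[0.54788054 0.37168162 0.03204281 1.7117258 ] 6.6 0.022439143041108726 [-0.05520078  0.38340792  4.83322997] 39.4388473033905
[np.float64(-0.2657), np.float64(0.0506), np.float64(-0.158), np.float64(0.01)]
(array([0.55460057, 0.37594175, 0.05776565]), np.float64(0.6711814928506072))
```

```bash
python3 - <<'E'
from h import *
f=lambda a,k:cv2.resize(cv2.cvtColor(a,cv2.COLOR_RGB2BGR),None,fx=k,fy=k,interpolation=cv2.INTER_CUBIC)
a=cam('side')['color'][270:345,85:155];b=cam('top')['color'][190:240,85:130]
cv2.imwrite('pics/g2.png',np.hstack([f(a,6),cv2.resize(f(b,6),(390,450))]))
E
```

```text
(no output)
```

View pics/g2.png

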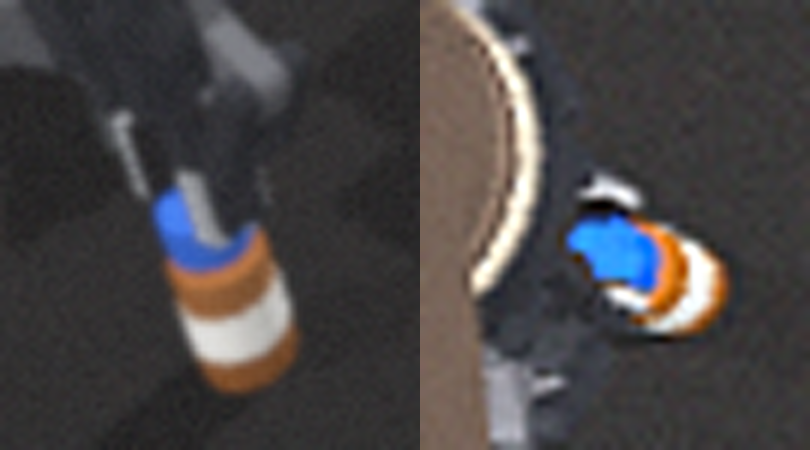

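jog_arm:
  targets: [0,0,-0.005,0,0,0,-0.015,0,0,0,-0.03,0,0,0,-0.05,0,0,0,-0.06,0,0,0,-0.06,0,0,0,-0.06,0,0,0,-0.06,0]

```text
clock: 7.47
eef_pos: [0.5473, 0.3713, 0.0911]
orientation: [-3.141, 0.0, 1.712]
wrist_force: [-0.7, 0.0, -0.7]
width: 0.0224
gripper_force: 39.2
```

```bash
python3 - <<'E'
from h import *
h,o=here(); P=sh(.033,.075); print(h,o['clock'],o['width'],o['wrist_force'],o['gripper_force']);print(rel(h,[*P,.19,YB]))
ps=[cam('side'),cam('top')]; print([(d['p'],world(p,d['point'])) for p in ps for d in r.boxes_of('bottle_2',p) if world(p,d['point'])[1]>.34])
for p in ps: # orange+white body pixels region
    for d in r.trace('bottle_2',p):
        ys,xs=np.nonzero(d['region'])
        w=onplane(p,(xs.mean(),ys.mean()),.1)
        if w[1]>.33: print(xs.min(),xs.max(),ys.min(),ys.max(),cv2.fitEllipse(np.c_[xs,ys].astype(np.float32)))
f=lambda a,k:cv2.resize(cv2.cvtColor(a,cv2.COLOR_RGB2BGR),None,fx=k,fy=k,interpolation=cv2.INTER_CUBIC)
a=ps[0]['color'][240:330,65:155];b=ps[1]['color'][180:240,85:145]
cv2.imwrite('pics/g3.png',np.hstack([f(a,4),f(b,6)]))
E
```

```text
[0.54727099 0.37128451 0.09111308 1.71167858] 7.4667 0.022412906981067616 [-0.70842689  0.00447287 -0.74593498] 39.23118710517883
[np.float64(-0.2653), np.float64(0.0513), np.float64(-0.0989), np.float64(0.01)]
[(0.95, array([0.53780909, 0.38233922, 0.09852125])), (0.7, array([0.54331251, 0.36306138, 0.11377527]))]
104 127 280 314 ((115.64344787597656, 297.6061706542969), (15.80587387084961, 31.910423278808594), 157.0330047607422)
94 112 212 224 ((103.36812591552734, 217.5341796875), (9.28335952758789, 15.926131248474121), 117.35833740234375)
```

View pics/g3.png

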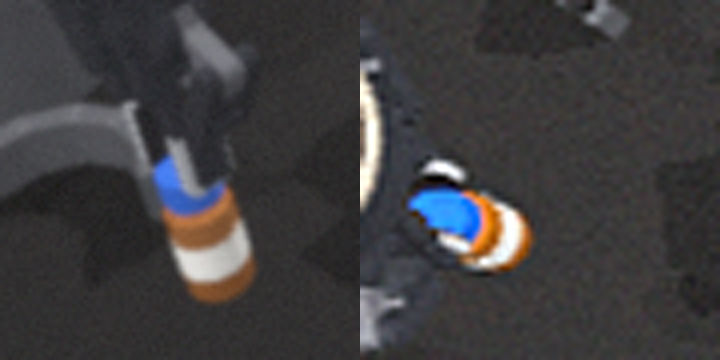

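The bottle is lifted: it hangs upright under the gripper at crop (205,240), and the 0.7 N weight shows. Next I'll check how far it rose, using its lower edge.

```bash
python3 - <<'E'
from h import *
h,o=here(); ps=[cam('side'),cam('top')]
def lowfit(p,d):
    reg=d['region'].astype(np.uint8)
    return reg
for p in ps:
    best=None
    for d in r.trace('bottle_2',p):
        ys,xs=np.nonzero(d['region']); w=onplane(p,(xs.mean(),ys.mean()),.1)
        if np.hypot(*(w[:2]-h[:2]))<.05: best=d; break
    hsv=cv2.cvtColor(p['color'],cv2.COLOR_RGB2HSV); 
    ys,xs=np.nonzero(best['region'])
    for z in(.045,.05,.055,.06,.065):
        R=proj(p,np.r_[ring(.015,0),ring(.015,.052)]+[h[0],h[1],z]); print(p['shot'],z,R.min(0).round(1),R.max(0).round(1))
    print('obs',xs.min(),xs.max(),ys.min(),ys.max())
E
```

```text
23 0.045 [107.1 289.2] [130.  320.1]
23 0.05 [106.5 287.4] [129.5 318.4]
23 0.055 [105.8 285.5] [129.  316.7]
23 0.06 [105.1 283.6] [128.4 315. ]
23 0.065 [104.5 281.8] [127.9 313.2]
obs 104 128 280 314
24 0.045 [ 96.9 211.8] [115.1 225.4]
24 0.05 [ 96.2 211.5] [114.5 225.2]
24 0.055 [ 95.4 211.3] [113.9 225. ]
24 0.06 [ 94.7 211. ] [113.3 224.8]
24 0.065 [ 94.  210.7] [112.7 224.6]
obs 94 112 211 224
```

jog_arm:
  targets: [-0.0,0.0,-0.03,0,-0.02,0.005,-0.06,0,-0.055,0.012,-0.08,0,-0.095,0.02,-0.099,0,-0.135,0.027,-0.099,0,-0.175,0.034,-0.099,0,-0.215,0.042,-0.099,0,-0.245,0.047,-0.099,0]

```text
clock: 8.63
eef_pos: [0.6295, 0.1325, 0.1912]
orientation: [3.141, 0.001, 1.711]
wrist_force: [1.2, 0.4, -0.5]
width: 0.0229
gripper_force: 39.4
```

```bash
python3 - <<'E'
from h import *
h,o=here(); P=sh(.033,.075); print(h,o['clock'],o['width'],o['gripper_force']);print(rel(h,[*P,.19,YB]))
E
```

```text
[0.62951545 0.13246091 0.19115682 1.71089771] 8.6333 0.02287756056029937 39.4154155254364
[np.float64(-0.0173), np.float64(0.0034), np.float64(0.0012), np.float64(-0.03)]
```

jog_arm:
  targets: [-0.012,0.003,0,0,-0.0203,0.0043,0.0,0,-0.0203,0.0043,0.01,0,-0.0203,0.0043,0.025,0,-0.0203,0.0043,0.035,0,-0.0203,0.0043,0.035,0,-0.0203,0.0043,0.035,0,-0.0203,0.0043,0.035,0]

```text
clock: 9.3
eef_pos: [0.6358, 0.117, 0.156]
orientation: [3.141, -0.0, 1.713]
wrist_force: [0.6, 0.8, -0.7]
width: 0.0224
gripper_force: 39.4
```

```bash
python3 - <<'E'
from h import *
h,o=here(); P=sh(.033,.075); print(h,o['qvel'].round(3),o['clock'],o['width'],o['gripper_force']);print(rel(h,[*P,.1,YB]))
p=cam('top')
for p in (cam('side'),p):
  for d in r.trace('bottle_2',p):
    ys,xs=np.nonzero(d['region']); w=onplane(p,(xs.mean(),ys.mean()),.16)
    if np.hypot(*(w[:2]-h[:2]))<.03:
        R=proj(p,np.r_[ring(.015,0),ring(.015,.052),ring(.013,.057),ring(.013,.075)]+[*P,h[2]-.032]); print('obs',xs.min(),xs.max(),ys.min(),ys.max(),'pred at P',R.min(0).round(1),R.max(0).round(1))
E
```

```text
[0.6357536  0.11703549 0.15601333 1.71276492] [-0.006 -0.009 -0.007  0.001 -0.    -0.   ] 9.3 0.022402784836802 39.414376616477966
[np.float64(-0.0012), np.float64(-0.0006), np.float64(0.056), np.float64(0.07)]
obs 189 204 177 209 pred at P [189.4 176.1] [205.6 210.8]
```

jog_arm:
  targets: [-0.0012,-0.0006,0.01,0,-0.0012,-0.0006,0.022,0,-0.0012,-0.0006,0.034,0,-0.0012,-0.0006,0.044,0,-0.0012,-0.0006,0.051,0,-0.0012,-0.0006,0.056,0,-0.0012,-0.0006,0.056,0,-0.0012,-0.0006,0.056,0]

```text
clock: 10.17
eef_pos: [0.6358, 0.1149, 0.0994]
orientation: [3.141, 0.0, 1.712]
wrist_force: [2.4, 0.7, -3.2]
width: 0.0225
gripper_force: 43.5
```

```bash
python3 - <<'E'
from h import *
h,o=here(); P=sh(.033,.075); print(h,o['clock'],o['width'],o['gripper_force'],o['wrist_force']);print(rel(h,[*P,.099,YB]))
E
```

```text
[0.63582192 0.1148962  0.09944458 1.71169366] 10.1667 0.022452164524468042 43.53341281414032 [ 2.42594345  0.67375534 -3.17715234]
[np.float64(0.0009), np.float64(-0.0004), np.float64(0.0004), np.float64(0.01)]
```

jog_arm:
  targets: [0,0,0,0,0,0,0,0,0,0,0,0,0,0,0,0,0,0,-0.02,0,0,0,-0.05,0,0,0,-0.09,0,0,0,-0.13,0]
  claw: 0.05

```text
clock: 10.83
eef_pos: [0.6344, 0.1147, 0.2307]
orientation: [-3.14, -0.0, 1.712]
wrist_force: [0.8, 0.9, -0.1]
width: 0.0502
gripper_force: 0.0
```

```bash
python3 - <<'E'
from h import *
h,o=here(); P=[*sh(.033,.075),.229,YB]; B=[.3733,.2941]; print(h,o['clock'],o['width'],o['wrist_force']);print(rel(P,[*B,.15,YB]),rel(P,[.6,.25,.23,YB]))
E
```

```text
[0.63443505 0.11470681 0.23066141 1.71172903] 10.8333 0.05023075466089776 [ 0.81604732  0.86450654 -0.07912184]
[np.float64(0.2133), np.float64(-0.2344), np.float64(0.079), np.float64(0.0)] [np.float64(0.1379), np.float64(-0.0162), np.float64(-0.001), np.float64(0.0)]
```

jog_arm:
  targets: [0.025,-0.027,0,0,0.052,-0.057,0,0,0.08,-0.087,0,0,0.107,-0.117,0.0,0,0.134,-0.147,0.0,0,0.162,-0.177,0.02,0,0.188,-0.205,0.045,0,0.206,-0.226,0.069,0]

```text
clock: 11.5
eef_pos: [0.3834, 0.2872, 0.1631]
orientation: [3.139, -0.001, 1.712]
wrist_force: [0.7, 1.6, 0.0]
width: 0.0498
gripper_force: 0.0
```

jog_arm:
  targets: [0.0073,-0.0084,0.01,0,0.0073,-0.0084,0.025,0,0.0073,-0.0084,0.045,0,0.0073,-0.0084,0.06,0,0.0073,-0.0084,0.06,0,0.0073,-0.0084,0.06,0,0.0073,-0.0084,0.06,0,0.0073,-0.0084,0.06,0]

```text
clock: 12.17
eef_pos: [0.3758, 0.2922, 0.1036]
orientation: [3.14, -0.001, 1.711]
wrist_force: [0.1, 0.5, 1.2]
width: 0.0496
gripper_force: 0.0
```

```bash
cat >> h.py <<'E'
def chk(g):
    ps=[cam('side'),cam('top')]; bl=[blobs(p,*BLUE) for p in ps]
    for x in g: print('cap',x,*fitpt(ps,np.array(x),CAP,bl))
E
python3 - <<'E'
from h import *
h,o=here(); B=[.3733,.2941]; print(h,o['qvel'].round(3),o['clock'],o['width'],rel(h,[*B,.032,YB]))
P=sh(.033,.075); chk([(*P,.135),(.3733,.2941,.068)])
E
```

```text
[0.37575214 0.29221682 0.1035654  1.71148456] [ 0.002 -0.002  0.001  0.001 -0.005 -0.   ] 12.1667 0.04959726767275725 [np.float64(0.0022), np.float64(-0.0022), np.float64(0.0716), np.float64(0.0)]
cap (np.float64(0.6353377567822589), np.float64(0.11577620801114893), 0.135) None [None, array([199.5       , 181.72222222])]
cap (0.3733, 0.2941, 0.068) [0.37331094 0.29406631 0.06846931] 0.14459275300617946
```

jog_arm:
  targets: [0.0022,-0.0022,0.015,0,0.0022,-0.0022,0.035,0,0.0022,-0.0022,0.05,0,0.0022,-0.0022,0.062,0,0.0022,-0.0022,0.0716,0,0.0022,-0.0022,0.0716,0,0.0022,-0.0022,0.0716,0,0.0022,-0.0022,0.0716,0]

```text
clock: 12.93
eef_pos: [0.3731, 0.294, 0.0316]
orientation: [3.141, -0.0, 1.712]
wrist_force: [0.5, -0.7, 0.5]
width: 0.0498
gripper_force: 0.0
```

jog_arm:
  targets: [0,0,0,0,0,0,0,0,0,0,0,0,0,0,0,0,0,0,0,0,0,0,0,0,0,0,0,0,0,0,0,0]
  claw: 0.015
  squeeze: 40

```text
clock: 13.6
eef_pos: [0.3732, 0.2942, 0.0318]
orientation: [3.14, -0.001, 1.712]
wrist_force: [-0.8, -0.9, 9.8]
width: 0.0226
gripper_force: 38.7
```

```bash
python3 - <<'E'
from h import *
h,o=here(); print(h,o['clock'],o['width'],o['gripper_force'],o['wrist_force'])
P=sh(-.033,.025);print(rel(h,[*P,.2,YB]))
p=cam('top'); print(hullc(p,CAP+[*sh(.033,.075),.135]))
E
```

```text
[0.37321866 0.29415764 0.03180927 1.71173866] 13.6 0.022607429050622078 38.67985188961029 [-0.81378327 -0.93870933  9.76521482]
[np.float64(-0.2634), np.float64(0.1684), np.float64(-0.1682), np.float64(0.02)]
[199.29774048 180.33199218]
```

jog_arm:
  targets: [0,0,-0.01,0,0,0,-0.04,0,0,0.0,-0.08,0,-0.0,0.01,-0.118,0,-0.005,0.03,-0.15,0,-0.015,0.06,-0.168,0,-0.04,0.09,-0.178,0,-0.07,0.115,-0.178,0]

```text
clock: 14.32
eef_pos: [0.4994, 0.2415, 0.2131]
orientation: [3.136, -0.002, 1.714]
wrist_force: [0.9, -0.0, -1.3]
width: 0.0224
gripper_force: 39.3
```

jog_arm:
  targets: [-0.035,0.015,0,0,-0.073,0.025,0,0,-0.11,0.035,0,0,-0.145,0.044,0,0,-0.17,0.05,0,0,-0.186,0.0525,0,0,-0.1934,0.0534,0.005,0,-0.1934,0.0534,0.01,0]

```text
clock: 14.98
eef_pos: [0.5766, 0.0554, 0.1993]
orientation: [3.141, 0.0, 1.71]
wrist_force: [0.3, 0.1, -0.6]
width: 0.0225
gripper_force: 39.3
```

jog_arm:
  targets: [0,0,0.015,0,0,0,0.03,0,0,0,0.04,0,0,0,0.04,0,0,0,0.04,0,0,0,0.04,0,0,0,0.04,0,0,0,0.04,0]

```text
clock: 15.65
eef_pos: [0.5768, 0.0568, 0.1597]
orientation: [3.14, 0.0, 1.712]
wrist_force: [0.2, 0.9, -0.3]
width: 0.0224
gripper_force: 39.3
```

```bash
python3 - <<'E'
from h import *
h,o=here(); P=sh(-.033,.025); print(h,o['clock'],o['width'],o['gripper_force'],o['wrist_force'],rel(h,[*P,.099,YB]))
E
```

```text
[0.57676493 0.0568026  0.15970014 1.71185565] 15.65 0.022370525472453877 39.34233605861664 [ 0.21309432  0.90793483 -0.3318435 ] [np.float64(0.0002), np.float64(0.0003), np.float64(0.0607), np.float64(0.02)]
```

jog_arm:
  targets: [0,0,0.012,0,0,0,0.025,0,0,0,0.037,0,0,0,0.047,0,0,0,0.054,0,0,0,0.0605,0,0,0,0.0605,0,0,0,0.0605,0]

```text
clock: 16.32
eef_pos: [0.5765, 0.0566, 0.0985]
orientation: [3.142, -0.0, 1.712]
wrist_force: [0.1, -0.0, -0.6]
width: 0.0224
gripper_force: 50.4
```

jog_arm:
  targets: [0,0,0,0,0,0,0,0,0,0,0,0,0,0,0,0,0,0,-0.02,0,0,0,-0.05,0,0,0,-0.09,0,0,0,-0.12,0]
  claw: 0.05

```text
clock: 16.98
eef_pos: [0.5765, 0.0567, 0.221]
orientation: [3.141, 0.0, 1.712]
wrist_force: [1.1, 0.2, 0.2]
width: 0.0497
gripper_force: 0.0
```

```bash
python3 - <<'E'
from h import *
h,o=here(); C=[.5634,-.3203]; P=[*sh(-.033,.025),.219,YB]; print(h,o['clock'],rel(P,[*C,.1,YB]))
E
```

```text
[0.57654492 0.0566796  0.22101961 1.71178101] 16.9833 [np.float64(-0.3717), np.float64(-0.0664), np.float64(0.119), np.float64(0.0)]
```

Next, over to spare C, staying high until clear of the shaker. Then check the placed bottles.

jog_arm:
  targets: [-0.03,-0.005,0,0,-0.07,-0.012,0,0,-0.11,-0.02,0,0,-0.15,-0.027,0,0,-0.19,-0.034,0,0,-0.23,-0.041,0,0,-0.27,-0.048,0.01,0,-0.305,-0.055,0.03,0]

```text
clock: 17.65
eef_pos: [0.5659, -0.2564, 0.1905]
orientation: [3.138, 0.003, 1.711]
wrist_force: [1.2, 0.6, -0.1]
width: 0.0498
gripper_force: 0.0
```

jog_arm:
  targets: [-0.035,-0.006,0.02,0,-0.058,-0.01,0.04,0,-0.0667,-0.0114,0.06,0,-0.0667,-0.0114,0.08,0,-0.0667,-0.0114,0.089,0,-0.0667,-0.0114,0.089,0,-0.0667,-0.0114,0.089,0,-0.0667,-0.0114,0.089,0]

```text
clock: 18.32
eef_pos: [0.5636, -0.3206, 0.1008]
orientation: [3.14, 0.001, 1.712]
wrist_force: [0.0, 0.3, 0.3]
width: 0.0501
gripper_force: 0.0
```

```bash
python3 - <<'E'
from h import *
chk([(*sh(.033,.075),.135),(*sh(-.033,.025),.135),(.5634,-.3203,.068),(*sh(.033,25e-3),.135)])
h,o=here(); print(h,o['clock'],sh(.033,.075),sh(-.033,.025),rel(h,[.5634,-.3203,.032,YB]))
E
```

```text
cap (np.float64(0.6353377567822589), np.float64(0.11577620801114893), 0.135) [0.63153408 0.1150955  0.13549042] 0.03413766418873365
cap (np.float64(0.5770006002970008), np.float64(0.05701587978525731), 0.135) [0.57618487 0.0571744  0.13471953] 0.14664827408250858
cap (0.5634, -0.3203, 0.068) None [array([338.27710843, 171.55421687]), None]
cap (np.float64(0.6423485782426289), np.float64(0.06627016411294581), 0.135) [0.64256471 0.0660172  0.13525671] 0.1512378136468442
[ 0.56369642 -0.3207071   0.10091943  1.7123907 ] 18.4167 [0.63533776 0.11577621] [0.5770006  0.05701588] [np.float64(0.0004), np.float64(-0.0002), np.float64(0.0689), np.float64(0.05)]
```

jog_arm:
  targets: [0.0,0,0.015,0,0,0,0.035,0,0,0,0.05,0,0,0,0.062,0,0,0,0.069,0,0,0,0.069,0,0,0,0.069,0,0,0,0.069,0]

```text
clock: 19.08
eef_pos: [0.5634, -0.3211, 0.0314]
orientation: [3.141, 0.001, 1.712]
wrist_force: [1.1, -0.2, 0.7]
width: 0.0498
gripper_force: 0.0
```

jog_arm:
  targets: [0,0,0,0,0,0,0,0,0,0,0,0,0,0,0,0,0,0,0,0,0,0,0,0,0,0,0,0,0,0,0,0]
  claw: 0.015
  squeeze: 40

```text
clock: 19.75
eef_pos: [0.5635, -0.3211, 0.0314]
orientation: [3.14, 0.001, 1.712]
wrist_force: [0.3, -0.3, 5.8]
width: 0.023
gripper_force: 38.9
```

jog_arm:
  targets: [0,0,-0.01,0,0,0,-0.035,0,0,0,-0.07,0,0,0,-0.11,0,0,0,-0.145,0,0,0,-0.163,0,0,0,-0.168,0,0,0,-0.168,0]

```text
clock: 20.42
eef_pos: [0.5636, -0.3212, 0.2008]
orientation: [3.139, 0.002, 1.712]
wrist_force: [0.8, -0.2, -1.2]
width: 0.0223
gripper_force: 39.3
```

```bash
python3 - <<'E'
from h import *
h,o=here(); P=sh(-.033,-.075); print(h,o['clock'],o['width'],o['gripper_force'],rel(h,[*P,.2,YB]))
for p in (cam('side'),cam('top')):
  for d in r.trace('bottle_2',p):
    ys,xs=np.nonzero(d['region']); w=onplane(p,(xs.mean(),ys.mean()),.2)
    if np.hypot(*(w[:2]-h[:2]))<.05:
        R=proj(p,np.r_[ring(.015,0),ring(.015,.052),ring(.013,.057),ring(.013,.075)]+[*h[:2],h[2]-.032]); print('obs',xs.min(),xs.max(),ys.min(),ys.max(),'pred',R.min(0).round(1),R.max(0).round(1))
E
```

```text
[ 0.56356274 -0.32118565  0.20079677  1.71171201] 20.4167 0.022283909097478554 39.313679337501526 [np.float64(0.2726), np.float64(0.0664), np.float64(0.0008), np.float64(0.01)]
obs 337 347 113 141 pred [336.5 112.9] [349.9 143. ]
```

jog_arm:
  targets: [0.02,0.005,0,0,0.055,0.013,0,0,0.095,0.023,0,0,0.135,0.033,0,0,0.175,0.043,0,0,0.215,0.053,0,0,0.245,0.06,0,0,0.264,0.0645,0,0]

```text
clock: 21.28
eef_pos: [0.5887, -0.0469, 0.1971]
orientation: [-3.139, -0.001, 1.713]
wrist_force: [0.2, -0.5, -0.3]
width: 0.0229
gripper_force: 39.3
```

jog_arm:
  targets: [0.0086,0.0019,0,0,0.0086,0.0019,0.01,0,0.0086,0.0019,0.025,0,0.0086,0.0019,0.04,0,0.0086,0.0019,0.04,0,0.0086,0.0019,0.04,0,0.0086,0.0019,0.04,0,0.0086,0.0019,0.04,0]

```text
clock: 21.95
eef_pos: [0.5907, -0.0421, 0.159]
orientation: [3.141, 0.0, 1.711]
wrist_force: [-0.4, 0.0, -1.3]
width: 0.0227
gripper_force: 39.3
```

```bash
python3 - <<'E'
from h import *
h,o=here(); P=sh(-.033,-.075); print(h,o['clock'],o['width'],o['gripper_force'],o['wrist_force'],rel(h,[*P,.099,YB]))
E
```

```text
[ 0.59072114 -0.04213439  0.1590396   1.71109372] 21.95 0.022670020684946578 39.314918518066406 [-3.84975304e-01  3.81386038e-04 -1.31908614e+00] [np.float64(0.0001), np.float64(0.0003), np.float64(0.06), np.float64(-0.02)]
```

jog_arm:
  targets: [0,0,0.012,0,0,0,0.025,0,0,0,0.037,0,0,0,0.047,0,0,0,0.054,0,0,0,0.0605,0,0,0,0.0605,0,0,0,0.0605,0]

```text
clock: 22.62
eef_pos: [0.5904, -0.0416, 0.098]
orientation: [3.142, 0.0, 1.712]
wrist_force: [-0.2, 0.2, -0.3]
width: 0.0228
gripper_force: 47.9
```

jog_arm:
  targets: [0,0,0,0,0,0,0,0,0,0,0,0,0,0,0,0,0,0,-0.02,0,0,0,-0.05,0,0,0,-0.09,0,0,0,-0.13,0]
  claw: 0.05

```text
clock: 23.28
eef_pos: [0.5895, -0.0414, 0.229]
orientation: [-3.14, -0.0, 1.712]
wrist_force: [1.2, -1.1, -0.0]
width: 0.0501
gripper_force: 0.0
```

```bash
python3 - <<'E'
from h import *
h,o=here(); K=[.4447,.0259,.2,.236]; print(h,o['clock'],o['wrist_force'],rel(h,K),rel(h,[K[0],K[1],.2,K[3]+np.pi]),o['joints'].round(2))
E
```

```text
[ 0.58945168 -0.04137268  0.22904251  1.71173134] 23.2833 [ 1.23795984 -1.07085096 -0.00232065] [np.float64(0.0869), np.float64(-0.1339), np.float64(0.029), np.float64(84.55)] [np.float64(0.0869), np.float64(-0.1339), np.float64(0.029), np.float64(-95.45)] [-0.12  0.36  1.69 -0.    1.09 -0.26]
```

jog_arm:
  targets: [0.01,-0.012,0,7,0.02,-0.028,0,14,0.03,-0.044,0,21,0.04,-0.06,0,28,0.05,-0.076,0,35,0.06,-0.092,0.01,42,0.07,-0.108,0.02,49,0.08,-0.122,0.029,56]
  claw: 0.08

```text
clock: 23.95
eef_pos: [0.4571, 0.0209, 0.1988]
orientation: [3.141, -0.0, 0.728]
wrist_force: [-0.4, 0.5, -0.3]
width: 0.0798
gripper_force: 0.0
```

```bash
python3 - <<'E'
from h import *
h,o=here(); K=[.4447,.0259,.2,.236]; print(h,o['clock'],rel(h,K))
E
```

```text
[0.4571225  0.02086493 0.19880792 0.72817644] 23.95 [np.float64(-0.0059), np.float64(-0.012), np.float64(-0.0012), np.float64(28.2)]
```

jog_arm:
  targets: [-0.004,-0.008,0,7,-0.006,-0.012,0,14,-0.006,-0.012,0,21,-0.006,-0.012,0,28.3,-0.006,-0.012,0,28.3,-0.006,-0.012,0,28.3,-0.006,-0.012,0,28.3,-0.006,-0.012,0,28.3]

```text
clock: 24.62
eef_pos: [0.4458, 0.0254, 0.199]
orientation: [3.142, -0.0, 0.244]
wrist_force: [-0.4, -0.2, -0.6]
width: 0.08
gripper_force: 0.0
```

```bash
python3 - <<'E'
from h import *
h,o=here(); K=[.4447,.0259,.084,.236]; print(h,o['clock'],o['width'],rel(h,K))
chk([(*sh(-.033,-.075),.135),(*sh(.033,.075),.135),(*sh(-.033,.025),.135)]); print(sh(-.033,-.075))
p=cam('side'); im=cv2.cvtColor(p['color'],cv2.COLOR_RGB2BGR)[130:310,200:400]; im=cv2.resize(im,None,fx=4,fy=4,interpolation=cv2.INTER_CUBIC)[:600]
ty=np.array([np.sin(h[3]),-np.cos(h[3]),0])
for z,c in((0,(0,0,255)),(.013,(0,255,255)),(.03,(0,255,0)),(.042,(255,0,255))):
    for s in(-.0145,.0145): pass
    L=(proj(p,[h[:3]+[0,0,z]+ty*.06,h[:3]+[0,0,z]-ty*.06])-[200,130])*4+2
    cv2.line(im,tuple(L[0].astype(int).tolist()),tuple(L[1].astype(int).tolist()),c,1)
cv2.imwrite('pics/k1.png',im)
E
```

```text
[0.44580072 0.02544235 0.19902211 0.24359932] 24.6167 0.07999855170366117 [np.float64(-0.001), np.float64(-0.0007), np.float64(0.115), np.float64(0.44)]
cap (np.float64(0.591022243217741), np.float64(-0.04199620801114893), 0.135) [ 0.59245673 -0.03928568  0.13651854] 0.2498578175694206
cap (np.float64(0.6353377567822589), np.float64(0.11577620801114893), 0.135) [0.6314404  0.11518517 0.13558802] 0.04574937128279544
cap (np.float64(0.5770006002970008), np.float64(0.05701587978525731), 0.135) [0.578895   0.05640801 0.13332704] 0.660761019485534
[ 0.59102224 -0.04199621]
```

View pics/k1.png

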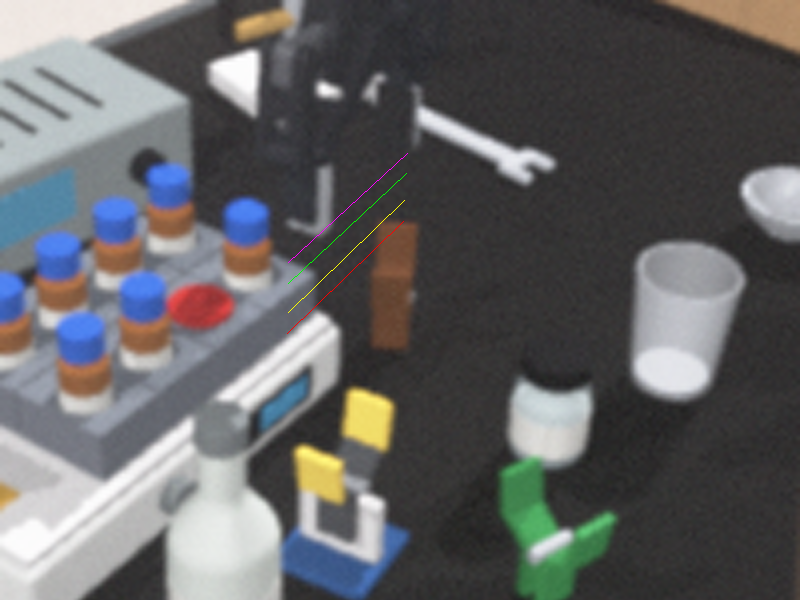

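All seven bottles stand in their pockets: the new ones are at crop (247,245), (145,320) and (5,320), and the red stopper is at (200,305). The fingertips end at about (310,235), roughly 30 mm behind the stated TCP point, which explains the first miss. I'll go 30 mm lower for the clamp.

jog_arm:
  targets: [-0.001,-0.0007,0.03,0.3,-0.001,-0.0007,0.065,0.3,-0.001,-0.0007,0.1,0.3,-0.001,-0.0007,0.125,0.3,-0.001,-0.0007,0.145,0.3,-0.001,-0.0007,0.155,0.3,-0.001,-0.0007,0.164,0.3,-0.001,-0.0007,0.164,0.3]

```text
clock: 25.43
eef_pos: [0.4438, 0.0259, 0.0337]
orientation: [-3.141, 0.002, 0.236]
wrist_force: [-0.9, -0.4, -0.1]
width: 0.0799
gripper_force: 0.0
```

jog_arm:
  targets: [0,0,0,0,0,0,0,0,0,0,0,0,0,0,0,0,0,0,0,0,0,0,0,0,0,0,0,0,0,0,0,0]
  claw: 0.03
  squeeze: 30

```text
clock: 26.1
eef_pos: [0.445, 0.0261, 0.0355]
orientation: [3.142, -0.001, 0.235]
wrist_force: [-1.2, 4.9, 4.1]
width: 0.0469
gripper_force: 36.0
```

```bash
python3 - <<'E'
from h import *
h,o=here(); print(h,o['clock'],o['width'],o['gripper_force'],o['wrist_force'],o['torque'])
E
```

```text
[0.44497024 0.02608681 0.03550134 0.23512078] 26.1 0.04688849492990698 36.006431654677726 [-1.21247091  4.91951709  4.06408714] [ 1.14090880e+00  2.42755093e-01 -3.81142041e-04]
```

jog_arm:
  targets: [0,0,-0.005,0,0,0,-0.015,0,0,0,-0.035,0,0,0,-0.06,0,0,0,-0.09,0,0,0,-0.125,0,0,0,-0.155,0,0,0,-0.165,0]

```text
clock: 26.77
eef_pos: [0.4465, 0.0257, 0.2046]
orientation: [3.14, -0.006, 0.235]
wrist_force: [1.5, -0.5, -0.6]
width: 0.0466
gripper_force: 35.0
```

```bash
python3 - <<'E'
from h import *
h,o=here(); print(h,o['clock'],o['width'],o['gripper_force'],o['wrist_force'],o['torque'])
T=[*sh(0,.149),.2,Q[2]]; print(rel(h,T))
for p in (cam('side'),cam('top')):
    for b in blobs(p,(20,110,110),(36,255,255),8): print(p['shot'],b[0].round(1),b[1])
    print(proj(p,[h[0],h[1],h[2]+.0485]),proj(p,[.4447,.0259,.075]))
E
```

```text
[0.44647799 0.02574296 0.20458558 0.23524613] 26.7667 0.04662474155513514 34.96341016958468 [ 1.51494176 -0.53421498 -0.5841643 ] [-0.00815811 -0.07215858 -0.03742435]
[np.float64(0.1788), np.float64(-0.1203), np.float64(0.0046), np.float64(5.42)]
37 [290.  176.5] 269
37 [191.3 256. ] 11
[[287.08785755 175.54784252]] [[285.33175237 244.1200101 ]]
38 [361.1  98.4] 70
38 [557.8 106.6] 10
38 [178.5 195.9] 83
[[231.78904593 251.63285592]] [[236.18529153 255.53033864]]
```

jog_arm:
  targets: [0.012,-0.008,0,1,0.035,-0.023,0,2,0.065,-0.043,0,3,0.098,-0.065,0,4,0.13,-0.086,0,5,0.157,-0.104,0,5.4,0.173,-0.115,0,5.4,0.1801,-0.1197,0,5.4]

```text
clock: 27.53
eef_pos: [0.5929, 0.1862, 0.1982]
orientation: [3.142, 0.001, 0.142]
wrist_force: [0.2, -0.5, -1.1]
width: 0.0469
gripper_force: 35.0
```

jog_arm:
  targets: [0,0,0.01,0,0,0,0.025,0,0,0,0.045,0,0,0,0.06,0,0,0,0.065,0,0,0,0.065,0,0,0,0.065,0,0,0,0.065,0]

```text
clock: 28.2
eef_pos: [0.5922, 0.184, 0.1358]
orientation: [-3.142, -0.001, 0.141]
wrist_force: [0.1, 0.5, -0.3]
width: 0.0468
gripper_force: 35.0
```

```bash
python3 - <<'E'
from h import *
h,o=here(); print(h,o['clock'],o['width'],o['gripper_force'],o['wrist_force'])
T=[*sh(0,.149),.0855,Q[2]]; print(rel(h,T))
p=cam('side'); im=cv2.cvtColor(p['color'],cv2.COLOR_RGB2BGR)[190:290,140:240]; a=cv2.resize(im,None,fx=4,fy=4,interpolation=cv2.INTER_CUBIC)
q=cam('top'); b=cv2.resize(cv2.cvtColor(q['color'],cv2.COLOR_RGB2BGR)[150:250,130:230],None,fx=4,fy=4,interpolation=cv2.INTER_CUBIC)
c,s=np.cos(Q[2]),np.sin(Q[2])
def W(x,y,z): return [*sh(x,.149+y),z]
for pp,i,f in((p,a,(140,190)),(q,b,(130,150))):
    cv2.polylines(i,[((proj(pp,[W(-.025,-.004,.097),W(.025,-.004,.097),W(.025,.004,.097),W(-.025,.004,.097)])-f)*4+2).astype(int)],True,(0,0,255),1)
    zt=h[2]-.0135
    for y in(-.011,.011): cv2.polylines(i,[((proj(pp,[W(-.012,y,zt),W(.012,y,zt)])-f)*4+2).astype(int)],True,(0,255,0),1)
cv2.imwrite('pics/tb.png',np.hstack([a,b]))
E
```

```text
[0.59216843 0.18399721 0.13579283 0.14056613] 28.2 0.04684443347246558 34.95041435700841 [ 0.08359719  0.50180852 -0.27304072]
[np.float64(0.0002), np.float64(-0.0004), np.float64(0.0503), np.float64(-0.01)]
```

View pics/tb.png

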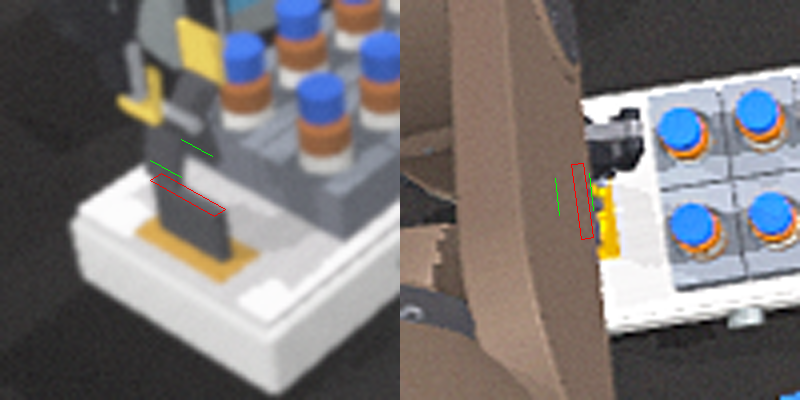

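The open jaws straddle the tab: in the side crop the near jaw is at (165,170), the far jaw at (200,148), and the tab top runs from (152,178) to (225,212), all as predicted. Descending.

jog_arm:
  targets: [0,-0.0004,0.01,0,0,-0.0004,0.02,0,0,-0.0004,0.03,0,0,-0.0004,0.038,0,0,-0.0004,0.045,0,0,-0.0004,0.05,0,0,-0.0004,0.05,0,0,-0.0004,0.05,0]

```text
clock: 28.97
eef_pos: [0.5917, 0.1847, 0.0846]
orientation: [3.142, 0.001, 0.141]
wrist_force: [-0.4, 0.3, -1.4]
width: 0.0465
gripper_force: 34.9
```

```bash
python3 - <<'E'
from h import *
h,o=here(); print(h,o['clock'],o['width'],o['gripper_force'],o['wrist_force'],rel(h,[*sh(0,.149),.0855,Q[2]]))
E
```

```text
[0.59168501 0.18465781 0.08463977 0.14092213] 28.9667 0.046549219394063444 34.948149533593096 [-0.381749    0.34864896 -1.35673493] [np.float64(0.0006), np.float64(0.0003), np.float64(-0.0009), np.float64(0.01)]
```

jog_arm:
  targets: [0,0,0,0,0,0,0,0,0,0,0,0,0,0,0,0,0,0,0,0,0,0,0,0,0,0,0,0,0,0,0,0]
  claw: 0.074

```text
clock: 29.63
eef_pos: [0.5918, 0.1847, 0.085]
orientation: [3.142, -0.0, 0.141]
wrist_force: [0.5, -0.7, -0.5]
width: 0.0738
gripper_force: 0.0
```

jog_arm:
  targets: [0,0,-0.01,0,0,0,-0.025,0,0,0,-0.05,0,0,0,-0.08,0,0,0,-0.11,0,0,0,-0.14,0,0,0,-0.15,0,0,0,-0.15,0]

```text
clock: 30.3
eef_pos: [0.5935, 0.1851, 0.2389]
orientation: [-3.141, -0.006, 0.141]
wrist_force: [0.1, -0.7, -0.2]
width: 0.0742
gripper_force: 0.0
```

jog_arm:
  targets: [0,-0.02,0,0,0,-0.05,0,0,0,-0.09,0,0,0,-0.13,0,0,0,-0.16,0,0,0,-0.18,0,0,0,-0.18,0,0,0,-0.18,0,0]

```text
clock: 30.97
eef_pos: [0.5656, 0.3635, 0.2337]
orientation: [3.141, 0.002, 0.143]
wrist_force: [0.4, 0.1, -0.8]
width: 0.0744
gripper_force: 0.0
```

```bash
python3 - <<'E'
from h import *
h,o=here(); print(h,o['clock'],o['wrist_force'])
chk([(*sh(.033,.075),.135),(*sh(-.033,.025),.135),(*sh(-.033,-.075),.135),(*sh(-.033,.075),.135),(*sh(.033,.025),.135)])
for l in((.033,.075),(-.033,.025),(-.033,-.075),(-.033,.075)): print(sh(*l))
ps=[cam('side'),cam('top')]
yb=[blobs(p,(20,110,110),(36,255,255),20) for p in ps]
def pad(s,q):
    X=np.array([[x,s*y,z] for x in(-.013,.013) for y,z in((.027,.046),(.032,.075),(.022,.046),(.027,.075))])
    c,n=np.cos(q[3]),np.sin(q[3]); return X@np.array([[c,n,0],[-n,c,0],[0,0,1]])+q[:3]
q0=np.array([*sh(0,.149),.072,Q[2]])
print('yellow',[[(b[0].round(1),b[1]) for b in x] for x in yb],[[hullc(p,pad(s,q0)).round(1) for s in(1,-1)] for p in ps])
obs=[[nearest(b,hullc(p,pad(s,q0)),8) for s in(1,-1)] for p,b in zip(ps,yb)]
v=[(p,k,o) for p,ob in zip(ps,obs) for k,o in zip((1,-1),ob) if o is not None]
s=least_squares(lambda q:np.concatenate([hullc(p,pad(k,q))-o for p,k,o in v]),q0,diff_step=1e-2); print(q0,s.x,s.fun.round(2))
f=lambda a:cv2.resize(cv2.cvtColor(a,cv2.COLOR_RGB2BGR),None,fx=4,fy=4,interpolation=cv2.INTER_CUBIC)
cv2.imwrite('pics/end.png',np.hstack([f(ps[0]['color'][170:290,150:250]),f(ps[1]['color'][130:250,170:270])]))
E
```

```text
[0.56559214 0.36350262 0.23374437 0.14284409] 30.9667 [ 0.37967956  0.11813188 -0.78964285]
cap (np.float64(0.6353377567822589), np.float64(0.11577620801114893), 0.135) [0.63153408 0.1150955  0.13549042] 0.03413766418873365
cap (np.float64(0.5770006002970008), np.float64(0.05701587978525731), 0.135) [0.57614333 0.05714434 0.1348615 ] 0.15547121546936182
cap (np.float64(0.591022243217741), np.float64(-0.04199620801114893), 0.135) [ 0.59179731 -0.03894953  0.13685381] 0.11451705369017873
cap (np.float64(0.5699897788366308), np.float64(0.10652192368346042), 0.135) [0.56989921 0.10696939 0.13464438] 0.21688366985736707
cap (np.float64(0.6423485782426289), np.float64(0.06627016411294581), 0.135) [0.64285204 0.06585765 0.13505153] 0.1663882791849005
[0.63533776 0.11577621]
[0.5770006  0.05701588]
[ 0.59102224 -0.04199621]
[0.56998978 0.10652192]
yellow [[(array([193.9, 218.4]), np.int32(134)), (array([174.3, 230.7]), np.int32(117))], [(array([360.8,  98.2]), np.int32(66)), (array([179.7, 203.5]), np.int32(136)), (array([161.5, 198.8]), np.int32(73))]] [[array([174.6, 231.7]), array([193.7, 219.2])], [array([161.7, 199. ]), array([182.9, 195.8])]]
[0.59228775 0.18441801 0.072      0.14068   ] [0.59183176 0.18447831 0.07474571 0.12245396] [ 0.08 -0.04 -0.03  0.05 -0.05 -0.04]
```

```bash
python3 -c "
from bench import r
print(r.job_done())"
```

```text
the job is handed in; nothing more can be done
None
```

I put the three spare bottles in the three empty pockets and clipped the spring clamp over the middle of the shaker's tab. The last camera fit put the bottles within 4 mm of their pocket centres and the clamp within 1 mm of its target. I handed the job in at about 31 s on the robot's clock; no verdict came back.

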